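# Aim the tank's outlet elbow and lock its ring

## Robot

A 6-joint arm with a two-finger parallel gripper is mounted at the origin on the work surface. World frame = base frame: x ahead of the robot, y to its left, z up, the work surface at z = 0. Lengths are in mm, angles in degrees, forces in N, time in s.
With the tool pointing down it reaches from about 350 to 850 mm from the base axis. Payload 8.1 kg.
Tool frame: the origin (TCP) lies midway between the tips of the shut fingers; the grasp point (between the pads) lies 19 mm behind it; z points along the fingers, y is the line along which they close (so a half turn about z gives the same grasp; the last joint's range is limited). The gripper opens to 85 mm and grips with 20 to 120 N. Pads are 22 mm wide; open, the fingers measure 114 mm over their backs; the gripper's body (76 mm by 85 mm) begins 54 mm behind the grasp point. The pads swing forward as they close: fully open they stand 13 mm farther back than shut.
Start: joints at [-76.857, 7.471, 85.268, -0, 87.261, -4.893], TCP at [185.796, -570.513, 231.292] pointing down, gripper open.
Joint ranges: [-169.43, 169.43], [-51.17, 129.36], [1.28, 143.12], [-76.62, 256.62], [0, 156.53], [-152.29, 152.29]. Speed limits (degrees/s): [136.94, 136.94, 159.86, 180, 180, 180].

## Interface

Orientations are given as [roll, pitch, yaw] about the fixed x, y, z axes, in that order (R = Rz(yaw) Ry(pitch) Rx(roll)).
In Python, from bench import r gives the robot as it stands. The module is installed in compiled form; this text tells all that it offers.
- The arm moves only by the tool jog_arm, never from a script. Its argument "rows" is a list of rows, each a list of 2 entries, a list of its own where there are three numbers: the shift along the tool's x, y, z in mm, then the turn, a rotation vector about the tool's x, y, z in rad. A call has 1 to 10 rows; each row is the pose to reach, as a shift and turn from the pose commanded when the call began, along the tool's axes at that moment; what a row does not reach only later rows make up. A row lasts 1/10 s, in which the tool goes at most 50 mm and 8.59 degrees, less where a joint would pass 70% of its speed; a pose out of reach is approached as far as the arm can. A call with a gripper value outside its range is refused whole. "grip" is the finger opening in mm, from 0 to 85.4, set as the call begins (left out, the last holds). The fingers move at their own pace and stop on an object; "force" is the grip in N (left out, the last holds). Time passes only in rows, so rows that repeat a pose let the fingers close. It gives the time, the measured TCP pose, the force, the opening and the grip force at its end, in the units of the state.
- r.sense(): the state, without advancing time (a new reading comes with each control period).
- r.snapshot(name): name is "side" or "top"; returns (picture, depth): 480x640x3 uint8, blue, green, red; 480x640 float32, mm along the optical axis (not along the pixel's ray), 0 where there is no reading.
- r.camera_params(name): a dict with "fx", "fy", "cx", "cy" (pixels), "pose" (4x4, takes a point from camera to world coordinates). Camera axes: x right, y down, z forward; pixel columns grow to the right and rows downward; lengths in mm; the calibration is good to about 2 mm. A picture is of the moment at which its call begins. camera_params takes no time and is no camera call.
- r.hand_in(): hands the job in; it is judged then, once.
The state is a dict: "time": time; "joint_pos": joint angles; "qd": joint speeds; "joint_efforts": joint torques, N m; "tool_pos": TCP position; "tcp_rot": TCP orientation; "ft_force": force on the tool from outside, world axes, zero at the start; "wrist_torque": the same for the moment, N m; "finger_gap": finger opening in mm; "grip_force": force on a finger pad.
Only numpy, scipy, OpenCV 4.12 (cv2) and the standard library are available. Lean on these libraries where they do the work, as an engineer would, in place of code of your own. Each camera call takes 0.05 s, during which the arm holds its last target. There are 200 camera calls.

## Task

On the flat water tank, turn the swivel outlet elbow so that its hose tail points at the mouth of the white pipe stub on the wooden partition. Then tighten the elbow's black winged lock ring (clockwise from above) until it is firmly hand-tight on its rubber seal, holding the elbow still by its tail meanwhile so that it stays pointed at the stub; do not overtighten, as that crushes the seal. Let go, and leave the loose things lying about undisturbed.

Things in the scene. Friction and masses are not known exactly. Their poses are not given: they have to be found in the camera images.
- tank: A fixed, low, light grey plastic water tank, 300 x 380 mm, top face 142 mm above the bench, in a pine tray, with a carrying handle (180 mm high) and a blue cap. The origin lies on the bench below the outlet port, on the elbow's turning axis; +y points out over the tank's near end (70 mm away) towards the partition; the tank reaches 310 mm to -y.
- elbow_axis (a point): The grey swivel elbow on the outlet port: the point on its upright turning axis level with the centre line of its hose tail (height 192 mm). x points out along the tail, z up. The barrel is 32 mm across and ends 16 mm above this point. It turns about 110 degrees either way from the tank's +y and stays where left (friction 0.18 N m); it starts 0.6 to 1.25 rad anticlockwise of +y.
- tail_mid (a point): A point on the centre line of the elbow's hose tail, 66 mm out from the turning axis: a good place to grip the tail, clear of the ring's wings. The tail is a level round tube of 18 mm outside diameter (21 mm over its barbs).
- tail_tip (a point): The centre of the open end of the hose tail, 90 mm from the turning axis.
- ring: The black knurled lock ring, 60 mm across, 20 mm high (heights 150 to 170 mm), threaded on the elbow's barrel; origin on the turning axis at its underside. Clockwise from above tightens. It turns with about 0.3 N m, more than the elbow's own friction, so it drags the elbow round unless the elbow is held. After 17 to 23 degrees it meets its seal; where, must be felt.
- wing (a point): The ring has two opposite upright flat wings, 7 mm thick, reaching 60 mm from the axis, at heights 154 to 180 mm, just below the tail (they pass under it). This point is in the wing that stands 40 to 57 degrees anticlockwise of the tail, 50 mm from the axis and 25 mm below the tail's centre line. Tightening brings it towards the tail, to some 13 to 30 degrees from it.
- seal (a joint): How far the ring is wound down on its rubber seal (rad), 0 until it meets the seal. Going on takes 0.45 N m plus 4.5 N m per rad: 0.06 (0.72 N m) is firmly hand-tight, above 0.20 (1.35 N m) the seal is crushed. A squeeze of about 20 N between wing and tail, 47 to 55 mm from the axis, gives 0.10 to 0.15. It may relax to 0.10 when let go.
- stub_mouth (a point): The centre of the mouth of the white pipe stub (48 mm across), which sticks out 80 mm, level, from an upright fixed pine partition (340 mm long, 18 mm thick, 235 mm high) at the tank's end. Its -y axis points out of the mouth. As high as the hose tail, 160 to 210 mm from the elbow's axis.
- cap_mid (a point): The centre of a loose red ribbed screw cap, 48 mm across, 18 mm high, lying on the tank. To be left alone.
- clip_mid (a point): The centre of a loose steel ring clip, 34 mm across, 12 mm high, lying on the tank. To be left alone.
- screwdriver_grip (a point): The middle of the handle of a loose screwdriver on the bench. To be left alone.

How it is judged (in metres and radians):
On the way, in this order (a step that is already met when the one before it is completed fails the run):
1. the elbow's tail points at the mouth of the stub, the ring not yet tightened (y of stub_mouth in the frame of elbow_axis between -0.02 and 0.02 m and x of stub_mouth in the frame of elbow_axis above 0.1 m and value of joint seal below 0.03 rad), for 0.2 s.
2. the lock ring is hand-tight on its seal with the tail still pointing at the stub (y of stub_mouth in the frame of elbow_axis between -0.02 and 0.02 m and value of joint seal above 0.06 rad), for 0.2 s.
At the end, for the whole second after the job is handed in: The line of the hose tail passes within 20 mm of the centre of the stub's mouth (that is, into the mouth), and the lock ring is wound 0.06 to 0.20 rad down on its seal (all of step 2 and x of stub_mouth in the frame of elbow_axis above 0.1 m and value of joint seal below 0.2 rad); the robot touches nothing.
It fails at once if the seal was crushed by overtightening (more than 0.20 rad) (value of joint seal above 0.2 rad).
It fails at once if the ring was tightened on its seal while the tail pointed more than 30 mm off the centre of the stub's mouth (value of joint seal above 0.03 rad and (y of stub_mouth in the frame of elbow_axis above 0.03 m or y of stub_mouth in the frame of elbow_axis below -0.03 m)).
It fails at once if the loose cap, clip or screwdriver was moved by more than 30 mm (distance of any of cap_mid, clip_mid, screwdriver_grip from where it was at the start of the episode above 0.03 m).
It also fails if it takes over 66 s, if anything falls off the work surface, if the arm or the gripper's body presses on something with over 40 N, if the wrist force passes 120 N, or if a joint passes its speed limit or range.

## Working session

There is one attempt and no reset: what is moved stays moved. The work goes in short steps, Python scripts to look and compute and a tool call to move; the robot and the scene stay as the last step left them, time stands still between calls to the robot, and variables do not carry over. Pictures are saved under pics/ and viewed, at most 10 in all, crops included, and the job is handed in when it is done.

Besides the shell and the picture viewer there is one more tool, called after "Emit:" as name(argument=value, ...) on one line, values as JSON. jog_arm: Moves the arm, as the interface text tells. Its arguments: {"type":"object","properties":{"rows":{"type":"array"},"grip":{"type":"number"},"force":{"type":"number"}},"required":["rows"]}

```bash
mkdir -p pics; python3 - <<'E'
from bench import r
import cv2,numpy as np
for n in("top","side"):
    p,d=r.snapshot(n); cv2.imwrite(f"pics/{n}0.png",p); np.save(f"{n}0.npy",d)
    c=r.camera_params(n); print(n,c["fx"],c["cx"],c["cy"],np.round(c["pose"],3).tolist())
print(r.sense())
E
```

```text
top 585.418925471696 321.33199718034484 233.70518144958942 [[-0.001, -0.991, 0.132, 344.132], [-1.0, 0.0, -0.001, 183.708], [0.001, -0.132, -0.991, 1315.993], [0.0, 0.0, 0.0, 1.0]]
side 565.9912031228648 314.5366530819262 242.73211628244457 [[-0.794, -0.375, 0.479, -10.644], [-0.609, 0.49, -0.624, 895.631], [-0.001, -0.787, -0.617, 809.907], [0.0, 0.0, 0.0, 1.0]]
{'time': 0.1, 'joint_pos': array([-7.68563739e+01,  7.51148377e+00,  8.53213475e+01,  9.38818912e-04,
        8.72605751e+01, -4.89362555e+00]), 'qd': array([-0.001809  , -0.10238172,  0.01006361, -0.07674593, -0.01160496,
       -0.09518823]), 'joint_efforts': array([ 4.87137768e-04, -5.70953178e+01, -5.01943767e+01, -2.12007963e-04,
        8.10065889e-03, -2.31743593e-05]), 'tool_pos': array([ 185.69428015, -570.04298522,  230.35821036]), 'tcp_rot': array([-1.79907014e+02, -8.90238536e-03,  1.80371988e+01]), 'ft_force': array([0.07895772, 0.65250382, 0.24371448]), 'wrist_torque': array([-0.03533704,  0.02951836, -0.02861276]), 'grip_force': 0.0, 'finger_gap': 85.2296059628385}
```

View pics/top0.png

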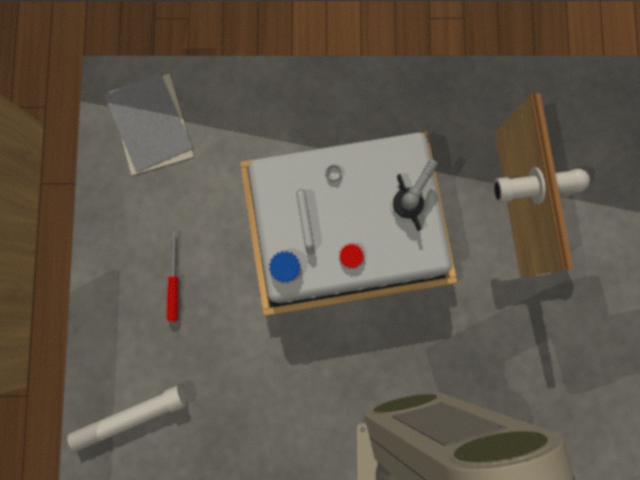

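View pics/side0.png

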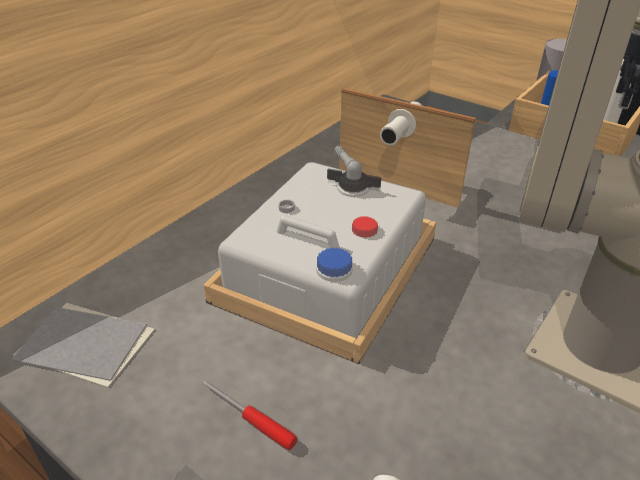

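The top view shows the elbow barrel at about (409,201), tail tip (433,163), wings (401,178) and (420,228), and stub mouth (498,190). The cap is at (352,256) and the clip at (334,174).

```bash
cat > h.py <<'E'
from bench import r
import cv2,numpy as np
def ray(n,u,v,z):
    "pixel -> world point at height z"
    c=r.camera_params(n);P=np.array(c["pose"])
    d=P[:3,:3]@np.array([(u-c["cx"])/c["fx"],(v-c["cy"])/c["fy"],1]);o=P[:3,3]
    return o+d*(z-o[2])/d[2]
def cloud(n,dep):
    c=r.camera_params(n);P=np.array(c["pose"]);v,u=np.mgrid[:480,:640]
    p=np.stack([(u-c["cx"])/c["fx"]*dep,(v-c["cy"])/c["fy"]*dep,dep],-1)
    return p@P[:3,:3].T+P[:3,3]
E
python3 - <<'E'
from h import *
d=np.load("top0.npy");w=cloud("top",d)
for n,x in dict(elbow=(409,201,208),tip=(433,163,201),wa=(401,178,180),wb=(420,228,180),mouth=(498,190,192),cap=(352,256,160),clip=(334,174,154)).items(): print(n,np.round(ray("top",*x),1), np.round(w[x[1],x[0]],1))
# tail/elbow by height
sub=np.zeros(d.shape,bool);sub[140:240,380:450]=1
def pts(lo,hi,m): return w[m&(w[...,2]>lo)&(w[...,2]<hi)]
t=pts(190,206,sub); print("tail",len(t)); 
np.set_printoptions(suppress=True,precision=1)
m,ev=t[:,:2].mean(0),np.linalg.svd(t[:,:2]-t[:,:2].mean(0),full_matrices=False)[2]; print(m,ev[0])
b=pts(204,212,sub); print("top",len(b),b.mean(0),b.min(0),b.max(0))
wi=pts(172,184,sub);print("wing",len(wi),wi.mean(0))
s=np.zeros(d.shape,bool);s[160:220,485:535]=1
k=pts(195,225,s); print("stub",len(k),k.mean(0),k.min(0),k.max(0), np.linalg.svd((k-k.mean(0))[:,:2],full_matrices=False)[2])
p=cv2.imread("pics/top0.png");cv2.imwrite("pics/crop0.png",cv2.resize(p[140:250,375:535],None,fx=5,fy=5,interpolation=2))
E
```

```text
elbow [554.8  14.  208. ] [554.6  14.2 209.2]
tip [631.5 -35.4 201. ] [631.9 -35.7 199.4]
wa [606.5  24.7 180. ] [607.2  24.3 176.9]
wb [506.3 -10.7 180. ] [506.8 -11.3 176.6]
mouth [ 579.6 -163.   192. ] [ 579.1 -162.3  194.3]
cap [453.2 121.9 160. ] [453.2 121.9 159.2]
clip [620.8 156.9 154. ] [623.1 156.7 144.5]
tail 556
[589.2  -8.6] [-0.9  0.5]
top 91 [566.7   5.3 205.9] [551.4 -33.9 204. ] [631.4  21.  210. ]
wing 225 [556.2  10.6 176.3]
stub 796 [ 582.2 -192.6  207.6] [ 556.6 -234.8  195. ] [ 638.4 -158.5  218.9] [[-0.2  1. ]
 [ 1.   0.2]]
```

View pics/crop0.png

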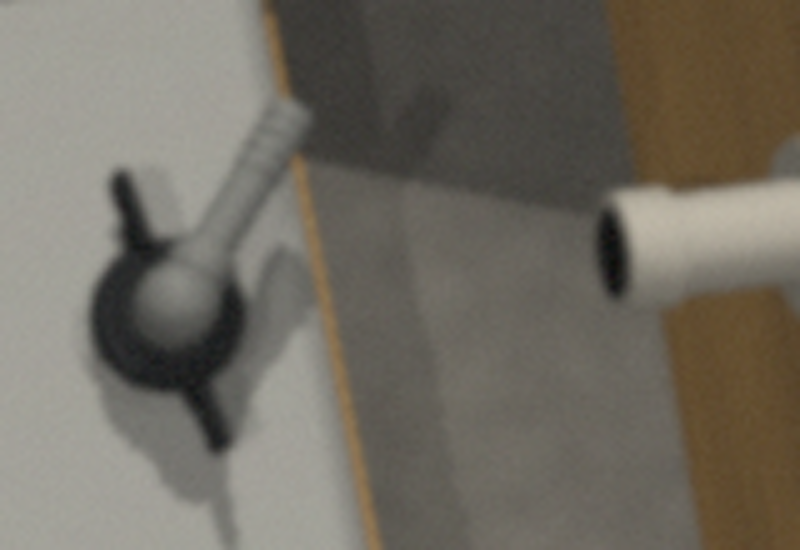

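```bash
cat >> h.py <<'E'
from scipy.spatial.transform import Rotation as R
np.set_printoptions(suppress=True,precision=3)
def rows(*targets):
    "world targets (x,y,z,yaw), tool down -> shift, rotvec in current tool frame"
    s=r.sense();A=R.from_euler("xyz",s["tcp_rot"],degrees=True)
    for x,y,z,yaw in targets:
        B=R.from_euler("xyz",[180,0,yaw],degrees=True)
        print((x,y,z,yaw),np.round(A.inv().apply(np.array([x,y,z])-s["tool_pos"]),1).tolist(),np.round((A.inv()*B).as_rotvec(),3).tolist())
E
python3 - <<'E'
from h import *
f=lambda cx,cy,z:np.round(ray("top",375+cx/5,140+cy/5,z)[:2],1)
a=f(168,315,170);m=f(612,245,192);t=f(290,108,199);wa=f(120,175,180);wb=f(220,448,180)
print(a,f(178,305,205),"mouth",m,"tip",t,(wa+wb)/2)
a=np.array([a,f(178,305,205),(wa+wb)/2]).mean(0)
g=lambda v:np.degrees(np.arctan2(v[1],v[0]))
print(a,g(m-a),g(t-a),g(wa-a),g(wa-wb),np.hypot(*(t-a)),np.hypot(*(m-a)))
rows((186,-570,340,18),(a[0]+66*np.cos(np.radians(g(t-a))),a[1]+66*np.sin(np.radians(g(t-a))),340,180+g(t-a)))
E
```

```text
[558.    9.1] [555.4  10.5] mouth [ 581.6 -161.9] tip [634.9 -35.9] [557.85   9.9 ]
[557.083   9.833] -81.87534704672424 -30.44301561482913 18.58446505024434 18.763961167636367 90.26057494215777 173.4745074131131
(186, -570, 340, 18) [0.3, -0.1, -109.6] [-0.002, -0.0, 0.001]
(np.float64(613.9841452691234), np.float64(-23.607623606441308), 340, np.float64(149.55698438517086)) [576.5, -387.1, -108.9] [-0.001, -0.002, -2.295]
```

Emit:
jog_arm(rows=[[[0, 0, -50], [0, 0, 0]], [[0, 0, -110], [0, 0, 0]], [[0, 0, -110], [0, 0, 0]], [[40, -27, -110], [0, 0, -0.14]], [[80, -54, -110], [0, 0, -0.28]], [[120, -81, -110], [0, 0, -0.42]], [[160, -108, -110], [0, 0, -0.56]], [[200, -135, -110], [0, 0, -0.7]], [[240, -162, -110], [0, 0, -0.84]], [[280, -189, -110], [0, 0, -0.98]]], grip=50, force=25)

```text
time: 1.1
tool_pos: [394.2, -302.3, 340.8]
tcp_rot: [-180.0, -0.0, 74.5]
ft_force: [1.1, -0.4, 0.5]
finger_gap: 50.4
grip_force: 0.0
```

```bash
python3 -c "
from h import *
rows((614,-23.6,340,149.6))"
```

```text
(614, -23.6, 340, 149.6) [327.3, 137.3, 0.8] [-0.0, -0.0, -1.311]
```

Emit:
jog_arm(rows=[[[40, 17, 0], [0, 0, -0.14]], [[80, 34, 0], [0, 0, -0.28]], [[120, 51, 0], [0, 0, -0.42]], [[160, 68, 0], [0, 0, -0.56]], [[200, 85, 0], [0, 0, -0.7]], [[240, 102, 0], [0, 0, -0.84]], [[280, 119, 0], [0, 0, -0.98]], [[315, 132, 0], [0, 0, -1.12]], [[327, 137, 0], [0, 0, -1.26]], [[327, 137, 0], [0, 0, -1.31]]])

```text
time: 2.1
tool_pos: [615.1, -24.4, 339.7]
tcp_rot: [-180.0, -0.1, 149.7]
ft_force: [-0.7, -0.4, 0.1]
finger_gap: 50.1
grip_force: 0.0
```

Emit:
jog_arm(rows=[[[0, 0, 0], [0, 0, 0]], [[0, 0, 0], [0, 0, 0]]])

```text
time: 2.3
tool_pos: [614.2, -26.9, 340.8]
tcp_rot: [-180.0, -0.0, 149.1]
ft_force: [-0.6, 0.4, -0.6]
finger_gap: 49.9
grip_force: 0.0
```

```bash
python3 -c "
from h import *
rows((614,-23.6,250,149.6),(614,-23.6,173,149.6))"
```

```text
(614, -23.6, 250, 149.6) [1.9, 2.8, 90.8] [-0.0, -0.001, -0.008]
(614, -23.6, 173, 149.6) [1.8, 2.8, 167.8] [-0.0, -0.001, -0.008]
```

Emit:
jog_arm(rows=[[[2, 3, 40], [0, 0, -0.008]], [[2, 3, 80], [0, 0, -0.008]], [[2, 3, 110], [0, 0, -0.008]], [[2, 3, 130], [0, 0, -0.008]], [[2, 3, 150], [0, 0, -0.008]], [[2, 3, 160], [0, 0, -0.008]], [[2, 3, 168], [0, 0, -0.008]], [[2, 3, 168], [0, 0, -0.008]], [[2, 3, 168], [0, 0, -0.008]]])

```text
time: 3.2
tool_pos: [614.8, -23.4, 174.4]
tcp_rot: [180.0, 0.1, 149.7]
ft_force: [-0.2, -0.2, -0.3]
finger_gap: 50.1
grip_force: 0.0
```

```bash
python3 - <<'E'
from h import *
s=r.sense();print(s["tool_pos"],s["ft_force"])
p,d=r.snapshot("side");cv2.imwrite("pics/s1.png",cv2.resize(p[90:240,270:450],None,fx=4,fy=4,interpolation=2))
E
```

```text
[614.75  -23.426 174.355] [-0.213 -0.225 -0.35 ]
```

View pics/s1.png

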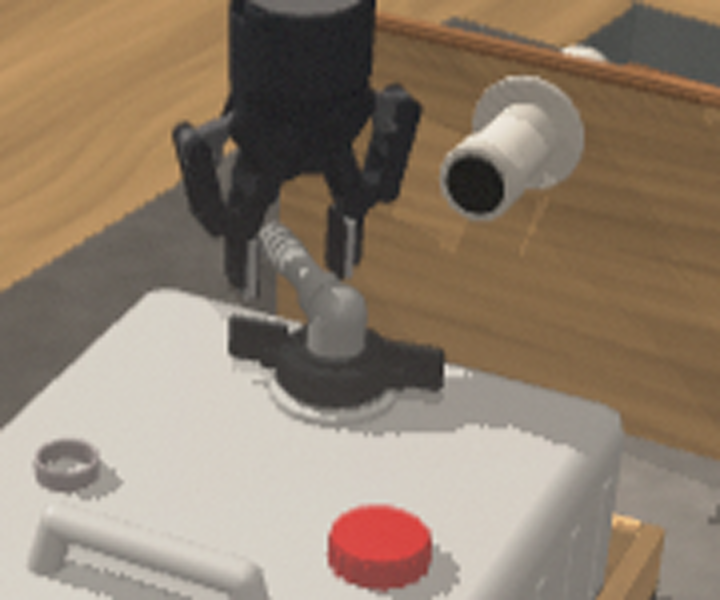

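The side view shows the fingers straddling the tail, at about (245,270) and (345,250), with the wings clear below. I'll close now.

Emit:
jog_arm(rows=[[[0, 0, 2], [0, 0, 0]], [[0, 0, 2], [0, 0, 0]], [[0, 0, 2], [0, 0, 0]], [[0, 0, 2], [0, 0, 0]], [[0, 0, 2], [0, 0, 0]], [[0, 0, 2], [0, 0, 0]], [[0, 0, 2], [0, 0, 0]]], grip=10, force=30)

```text
time: 3.95
tool_pos: [614.7, -23.0, 171.9]
tcp_rot: [180.0, 0.1, 149.7]
ft_force: [2.0, 3.2, 3.0]
finger_gap: 17.5
grip_force: 29.5
```

```bash
cat >> h.py <<'E'
AX=np.array([557.0,10.0])
def arc(angles,rad,z,flip=180):
    rows(*[(round(AX[0]+rad*np.cos(np.radians(a)),1),round(AX[1]+rad*np.sin(np.radians(a)),1),z,a+flip) for a in angles])
E
python3 - <<'E'
from h import *
s=r.sense();print(s["tool_pos"],s["tcp_rot"],s["ft_force"],s["wrist_torque"])
arc(np.linspace(-34,-82,9),66,172.5)
E
```

```text
[614.734 -23.013 171.856] [179.951   0.054 149.707] [1.955 3.236 2.972] [ 0.481 -0.35  -0.374]
(np.float64(611.7), np.float64(-26.9), 172.5, np.float64(146.0)) [0.7, -4.9, -0.6] [0.001, 0.001, 0.065]
(np.float64(607.6), np.float64(-32.4), 172.5, np.float64(140.0)) [1.4, -11.7, -0.7] [0.001, 0.001, 0.169]
(np.float64(602.8), np.float64(-37.5), 172.5, np.float64(134.0)) [3.0, -18.5, -0.7] [0.001, 0.001, 0.274]
(np.float64(597.6), np.float64(-42.0), 172.5, np.float64(128.0)) [5.2, -25.0, -0.7] [0.001, 0.001, 0.379]
(np.float64(592.0), np.float64(-46.0), 172.5, np.float64(122.0)) [8.0, -31.3, -0.7] [0.001, 0.001, 0.484]
(np.float64(585.9), np.float64(-49.3), 172.5, np.float64(116.0)) [11.6, -37.2, -0.7] [0.001, 0.001, 0.588]
(np.float64(579.6), np.float64(-52.0), 172.5, np.float64(110.0)) [15.7, -42.8, -0.7] [0.001, 0.001, 0.693]
(np.float64(573.0), np.float64(-54.0), 172.5, np.float64(104.0)) [20.4, -47.8, -0.7] [0.001, 0.001, 0.798]
(np.float64(566.2), np.float64(-55.4), 172.5, np.float64(98.0)) [25.6, -52.4, -0.7] [0.001, 0.0, 0.902]
```

Emit:
jog_arm(rows=[[[0.3, -2.5, 0], [0, 0, 0.032]], [[0.7, -5, 0], [0, 0, 0.065]], [[1, -8.3, 0], [0, 0, 0.117]], [[1.4, -11.7, 0], [0, 0, 0.169]], [[2.2, -15.1, 0], [0, 0, 0.222]], [[3, -18.5, 0], [0, 0, 0.274]], [[4.1, -21.8, 0], [0, 0, 0.326]], [[5.2, -25, 0], [0, 0, 0.379]], [[6.6, -28.2, 0], [0, 0, 0.431]], [[8, -31.3, 0], [0, 0, 0.484]]])

```text
time: 4.95
tool_pos: [592.7, -44.0, 171.8]
tcp_rot: [179.8, -0.1, 121.9]
ft_force: [7.3, 13.4, 2.6]
finger_gap: 16.8
grip_force: 33.5
```

```bash
python3 - <<'E'
from h import *
s=r.sense();print(s["tool_pos"],s["tcp_rot"],s["ft_force"],s["wrist_torque"])
arc(np.linspace(-62,-82,6),66,172.5)
E
```

```text
[592.668 -43.977 171.811] [179.755  -0.082 121.879] [ 7.296 13.38   2.649] [ 1.983 -1.05  -0.575]
(np.float64(588.0), np.float64(-48.3), 172.5, np.float64(118.0)) [-1.2, -6.2, -0.7] [0.004, -0.002, 0.068]
(np.float64(583.8), np.float64(-50.3), 172.5, np.float64(114.0)) [-0.7, -10.9, -0.7] [0.004, -0.002, 0.138]
(np.float64(579.6), np.float64(-52.0), 172.5, np.float64(110.0)) [0.1, -15.3, -0.8] [0.004, -0.002, 0.207]
(np.float64(575.2), np.float64(-53.4), 172.5, np.float64(106.0)) [1.2, -19.8, -0.8] [0.004, -0.002, 0.277]
(np.float64(570.7), np.float64(-54.6), 172.5, np.float64(102.0)) [2.6, -24.3, -0.8] [0.004, -0.002, 0.347]
(np.float64(566.2), np.float64(-55.4), 172.5, np.float64(98.0)) [4.3, -28.5, -0.8] [0.004, -0.002, 0.417]
```

Emit:
jog_arm(rows=[[[-0.3, -3, 0], [0, 0, 0.034]], [[-0.6, -6, 0], [0, 0, 0.068]], [[-0.6, -8.5, 0], [0, 0, 0.103]], [[-0.6, -11, 0], [0, 0, 0.138]], [[0.1, -15.3, 0], [0, 0, 0.207]], [[1.2, -19.8, 0], [0, 0, 0.277]], [[2.6, -24.3, 0], [0, 0, 0.347]], [[4.3, -28.5, 0], [0, 0, 0.417]], [[4.3, -28.5, 0], [0, 0, 0.417]], [[4.3, -28.5, 0], [0, 0, 0.417]]])

```text
time: 5.95
tool_pos: [566.3, -52.2, 171.7]
tcp_rot: [179.8, -0.5, 98.2]
ft_force: [7.8, 26.1, 2.4]
finger_gap: 17.3
grip_force: 45.8
```

```bash
python3 - <<'E'
from h import *
s=r.sense();print(s["tool_pos"],s["tcp_rot"],s["ft_force"],s["wrist_torque"])
p,d=r.snapshot("top");cv2.imwrite("pics/t2.png",cv2.resize(p[140:250,375:535],None,fx=5,fy=5,interpolation=2))
E
```

```text
[566.306 -52.172 171.67 ] [179.769  -0.45   98.188] [ 7.846 26.09   2.441] [ 4.032 -1.235 -0.749]
```

View pics/t2.png

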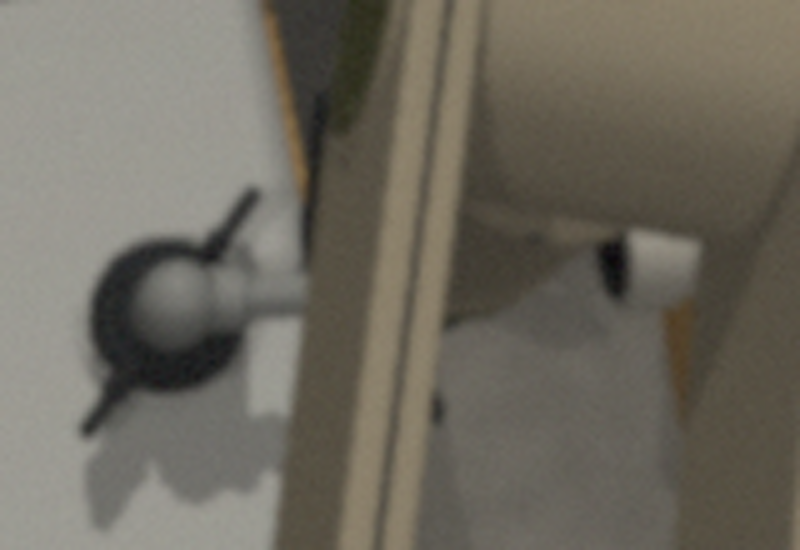

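The tail is at about -82° and points at the mouth at (612,265). The wing tips are at (255,190) and (88,432), about 47° from the tail. I'll release, lift, and re-grip over the tail and wing together.

Emit:
jog_arm(rows=[[[0, 0, 0], [0, 0, 0]], [[0, 0, 0], [0, 0, 0]], [[0, 0, 0], [0, 0, 0]], [[0, 0, 0], [0, 0, 0]], [[0, 0, -20], [0, 0, 0]], [[0, 0, -50], [0, 0, 0]], [[0, 0, -70], [0, 0, 0]], [[0, 0, -70], [0, 0, 0]], [[0, 0, -70], [0, 0, 0]]], grip=38, force=20)

```text
time: 6.9
tool_pos: [565.2, -58.0, 241.2]
tcp_rot: [180.0, 0.0, 98.1]
ft_force: [-0.0, -1.0, -0.5]
finger_gap: 38.0
grip_force: 0.0
```

```bash
cat >> h.py <<'E'
TA=-82
def tf(x,L,z,yaw=98,ta=TA):
    "tail-frame point -> world target"
    a=np.radians(ta);p=AX+x*np.array([np.cos(a),np.sin(a)])+L*np.array([-np.sin(a),np.cos(a)])
    return (round(p[0],1),round(p[1],1),z,yaw)
E
python3 - <<'E'
from h import *
p,d=r.snapshot("top");w=cloud("top",d)
m=np.zeros(d.shape,bool);m[150:235,385:460]=1
q=w[m&(w[...,2]>194)&(w[...,2]<206)][:,:2]; print(len(q),q.min(0),q.max(0),q.mean(0))
cv2.imwrite("pics/t3.png",cv2.resize(p[140:250,375:535],None,fx=5,fy=5,interpolation=2))
print(r.sense()["tool_pos"])
rows(tf(44,20.5,242),tf(44,20.5,159))
E
```

```text
402 [545.026 -59.808] [575.057  24.215] [560.71  -13.867]
[564.617 -57.837 240.186]
(np.float64(583.4), np.float64(-30.7), 242, 98) [24.2, 22.4, -1.8] [-0.001, -0.0, 0.001]
(np.float64(583.4), np.float64(-30.7), 159, 98) [24.2, 22.5, 81.2] [-0.001, -0.0, 0.001]
```

View pics/t3.png

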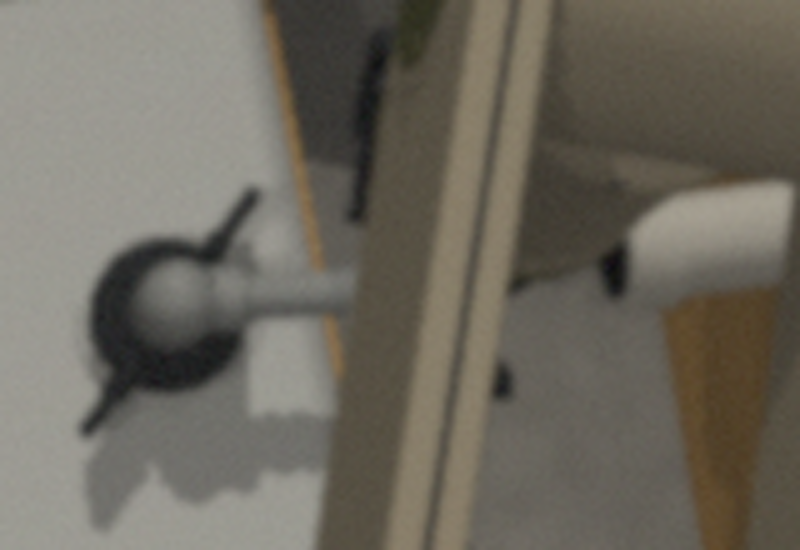

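The tail lies from (178,305) through (350,288) with the arm hiding its tip, at roughly -84°. I'll refine it from depth.

```bash
python3 - <<'E'
from h import *
p,d=r.snapshot("top");w=cloud("top",d)
m=np.zeros(d.shape,bool);m[150:235,385:450]=1
q=w[m&(w[...,2]>192)&(w[...,2]<206)]
ys=np.arange(-50,-14,5);c=[]
for y in ys:
    k=q[abs(q[:,1]-y)<2.5]; 
    if len(k)>5: c.append((y,(k[:,0].min()+k[:,0].max())/2,np.ptp(k[:,0]),len(k)))
c=np.array(c);print(c)
f=np.polyfit(c[:,0],c[:,1],1);print("angle",np.degrees(np.arctan2(-1,-f[0])),"x at y=10,-162:",np.polyval(f,[10,-162]))
E
```

```text
[[-50.    563.991  19.11   25.   ]
 [-45.    563.967  14.415  19.   ]
 [-40.    563.717  14.436  23.   ]
 [-35.    562.936  16.577  23.   ]
 [-30.    562.598  17.724  24.   ]
 [-25.    561.648  16.057  21.   ]
 [-20.    561.234  15.61   22.   ]
 [-15.    560.86   22.801  24.   ]]
angle -84.27326753941448 x at y=10,-162: [558.357 575.606]
```

Emit:
jog_arm(rows=[[[12, 11, 0], [0, 0, 0]], [[24, 22.5, 0], [0, 0, 0]], [[24, 22.5, 0], [0, 0, 0]], [[24, 22.5, 0], [0, 0, 0]], [[24, 22.5, 0], [0, 0, 0]]], grip=66)

```text
time: 7.5
tool_pos: [584.0, -30.5, 241.0]
tcp_rot: [-180.0, 0.0, 98.1]
ft_force: [-0.5, 0.3, -0.1]
finger_gap: 65.9
grip_force: 0.0
```

Emit:
jog_arm(rows=[[[0, 0, 30], [0, 0, 0]], [[0, 0, 50], [0, 0, 0]], [[0, 0, 60], [0, 0, 0]], [[0, 0, 68], [0, 0, 0]], [[0, 0, 75], [0, 0, 0]], [[0, 0, 82], [0, 0, 0]], [[0, 0, 82], [0, 0, 0]], [[0, 0, 82], [0, 0, 0]]])

```text
time: 8.3
tool_pos: [584.2, -30.8, 159.7]
tcp_rot: [180.0, 0.0, 98.1]
ft_force: [0.2, -0.9, -0.0]
finger_gap: 65.9
grip_force: 0.0
```

```bash
python3 - <<'E'
from h import *
s=r.sense();print(s["tool_pos"],s["ft_force"])
p,d=r.snapshot("side");cv2.imwrite("pics/s4.png",cv2.resize(p[100:220,290:430],None,fx=5,fy=5,interpolation=2))
E
```

```text
[584.196 -30.764 159.664] [ 0.188 -0.874 -0.047]
```

View pics/s4.png

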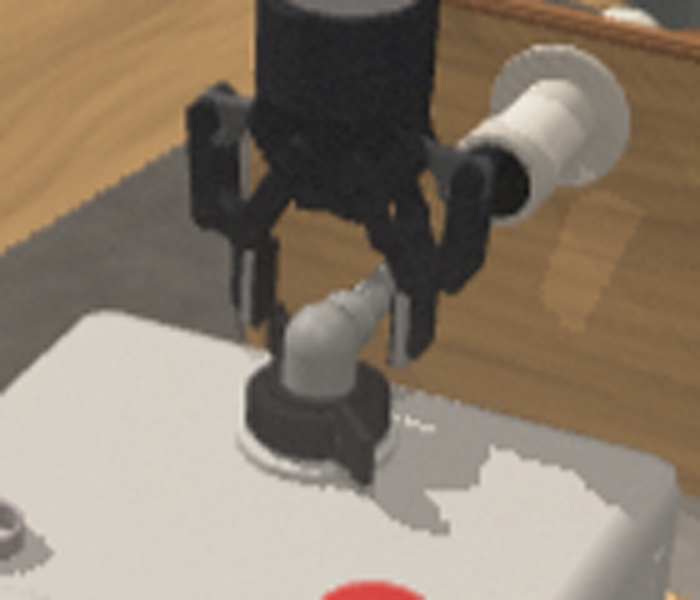

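The wing at (275,330) is inside the left finger, and the right finger at (405,320) is beside the tail. I'll close in steps.

Emit:
jog_arm(rows=[[[0, 0, 0], [0, 0, 0]], [[0, 0, 0], [0, 0, 0]], [[0, 0, 0], [0, 0, 0]]], grip=59, force=20)

```text
time: 8.65
tool_pos: [584.9, -30.8, 160.2]
tcp_rot: [179.9, 0.0, 98.1]
ft_force: [3.8, 0.5, 2.6]
finger_gap: 59.1
grip_force: 2.2
```

Emit:
jog_arm(rows=[[[0, -1, 0], [0, 0, 0]], [[0, -2, 0], [0, 0, 0]], [[0, -2, 0], [0, 0, 0]], [[0, -2, 0], [0, 0, 0]]], grip=54)

```text
time: 9.05
tool_pos: [585.2, -32.0, 161.6]
tcp_rot: [179.6, 0.2, 98.0]
ft_force: [11.3, -3.2, 2.4]
finger_gap: 54.4
grip_force: 8.3
```

```bash
python3 - <<'E'
from h import *
s=r.sense();print(s["tool_pos"],s["ft_force"],s["wrist_torque"],s["finger_gap"],s["grip_force"])
E
```

```text
[585.187 -31.989 161.644] [11.326 -3.2    2.403] [-0.512 -1.999 -0.286] 54.420502013401 8.279009275138378
```

```bash
cat >> h.py <<'E'
def tail():
    p,d=r.snapshot("top");w=cloud("top",d)
    q=w[150:235,385:450].reshape(-1,3);q=q[(q[:,2]>192)&(q[:,2]<206)&(abs(q[:,0]-562)<25)]
    o=[]
    for y in range(-35,-12,4):
        k=q[abs(q[:,1]-y)<2.5]
        if len(k)>8:o.append((y,(k[:,0].min()+k[:,0].max())/2,np.ptp(k[:,0])))
    print("tail",np.round(o,1).tolist())
    return p
E
python3 - <<'E'
from h import *
p=tail();cv2.imwrite("pics/t5.png",cv2.resize(p[140:250,375:535],None,fx=5,fy=5,interpolation=2))
E
```

```text
tail []
```

View pics/t5.png

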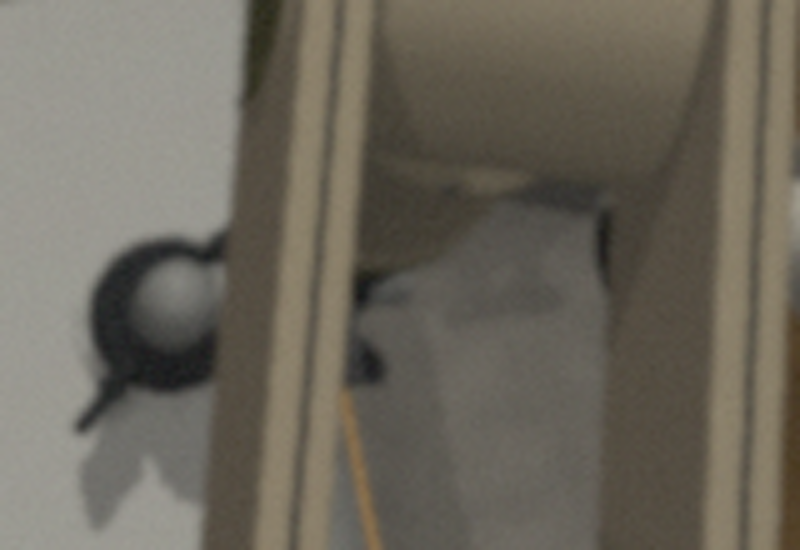

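The far wing tip moved from (88,432) to (83,428), about 2° clockwise. The tail tip is just visible near (410,297), so the elbow may have been dragged by 2–3°. I'll check from the side.

```bash
python3 - <<'E'
from h import *
p,d=r.snapshot("side");cv2.imwrite("pics/s6.png",cv2.resize(p[120:210,300:420],None,fx=6.6,fy=6.6,interpolation=2))
E
```

```text
(no output)
```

View pics/s6.png

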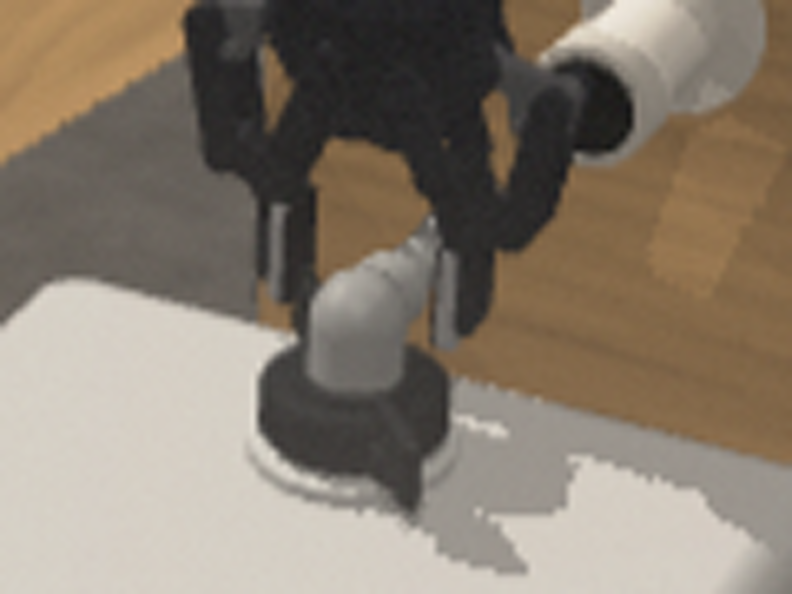

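The side view shows both contacts as planned: the right pad at (445,290) is on the tail, and the left pad at (280,250) is outside the wing. I'll keep closing and let the arm's hold push the tail slightly back.

Emit:
jog_arm(rows=[[[0, 0, 0.5], [0, 0, 0]], [[0, 0, 1], [0, 0, 0]], [[0, 0, 1], [0, 0, 0]], [[0, 0, 1], [0, 0, 0]]], grip=48)

```text
time: 9.55
tool_pos: [586.5, -32.8, 162.6]
tcp_rot: [179.4, 0.3, 98.0]
ft_force: [11.2, -4.5, 10.4]
finger_gap: 48.1
grip_force: 16.1
```

Emit:
jog_arm(rows=[[[0, 0, 0], [0, 0, 0]], [[0, 0, 0], [0, 0, 0]], [[0, 0, 0], [0, 0, 0]], [[0, 0, 0], [0, 0, 0]]], grip=44)

```text
time: 9.95
tool_pos: [587.4, -33.6, 163.2]
tcp_rot: [179.3, 0.4, 98.0]
ft_force: [14.3, -9.3, 9.4]
finger_gap: 44.2
grip_force: 17.8
```

```bash
cat >> h.py <<'E'
def st():
    s=r.sense();F=s["ft_force"];p=s["tool_pos"];q=p[:2]-AX
    print(p,s["tcp_rot"],F,s["wrist_torque"],s["finger_gap"],s["grip_force"],"face",p[0]-s["finger_gap"]/2,"Mz axis",(q[0]*F[1]-q[1]*F[0])/1000+s["wrist_torque"][2])
def far(n):
    "far wing tip + tail tip crop, saved and as dark-pixel estimate"
    p,d=r.snapshot("top");g=cv2.cvtColor(p,cv2.COLOR_BGR2GRAY);w=cloud("top",d)
    m=(g<60)&(w[...,2]>165)&(w[...,2]<184);c=AX
    rr=np.hypot(w[...,0]-c[0],w[...,1]-c[1]);m&=(rr>40)&(rr<66)&(w[...,0]<c[0])
    k=w[m];v=k.mean(0)[:2]-c;print("ring",len(k),180+np.degrees(np.arctan2(v[1],v[0])))
    # tail tip beyond arm
    t=w[(w[...,2]>190)&(w[...,2]<206)&(abs(w[...,1]+78)<14)&(abs(w[...,0]-566)<18)]
    print("tip",len(t),t.mean(0) if len(t) else "")
    cv2.imwrite(f"pics/{n}.png",cv2.resize(p[140:250,375:535],None,fx=5,fy=5,interpolation=2))
E
python3 -c "
from h import *
st();far('a1')"
```

```text
[587.357 -33.617 163.217] [179.267   0.351  97.973] [14.34  -9.287  9.422] [-1.451 -2.692 -0.558] 44.15061865705322 17.77698040008545 face 565.2817511660796 Mz axis -0.21447739338711796
ring 13 317.79052783783413
tip 0
```

Emit:
jog_arm(rows=[[[0, 0, 0], [0, 0, 0]], [[0, 0, 0], [0, 0, 0]], [[0, 0, 0], [0, 0, 0]], [[0, 0, -20], [0, 0, 0]], [[0, 0, -50], [0, 0, 0]], [[0, 0, -82], [0, 0, 0]], [[-40, 0, -82], [0, 0, 0]], [[-60, 0, -82], [0, 0, 0]], [[-60, 0, -82], [0, 0, 0]], [[-60, 0, -82], [0, 0, 0]]], grip=64)

```text
time: 11.0
tool_pos: [589.8, -90.2, 239.3]
tcp_rot: [-179.9, -0.1, 98.0]
ft_force: [-0.4, -0.7, 0.3]
finger_gap: 64.0
grip_force: 0.0
```

```bash
cat >> h.py <<'E'
def meas(n=None):
    p,d=r.snapshot("top");w=cloud("top",d);W=w[150:240,380:455].reshape(-1,3)
    q=W[(W[:,2]>190)&(W[:,2]<206)&(abs(W[:,0]-570)<45)];o=[]
    for y in range(-65,-12,4):
        k=q[abs(q[:,1]-y)<2.5]
        if len(k)>6 and np.ptp(k[:,0])<24:o.append((y,(k[:,0].min()+k[:,0].max())/2))
    o=np.array(o);f=np.polyfit(o[:,0],o[:,1],1)
    print("tail n",len(o),"angle",np.degrees(np.arctan2(-1,-f[0])),"x at 10,-162",np.polyval(f,[10,-162]))
    g=cv2.cvtColor(p,cv2.COLOR_BGR2GRAY)[150:240,380:455].ravel();rr=np.hypot(W[:,0]-557.5,W[:,1]-10)
    for s in(1,-1):
        k=W[(g<75)&(W[:,2]>168)&(W[:,2]<184)&(rr>38)&(rr<66)&(s*(W[:,0]-557.5)>12)]
        if len(k): v=s*(k.mean(0)[:2]-[557.5,10]);print("wing",s,len(k),np.degrees(np.arctan2(v[1],v[0])))
    if n:cv2.imwrite(f"pics/{n}.png",cv2.resize(p[140:250,375:535],None,fx=5,fy=5,interpolation=2))
E
python3 -c "
from h import *
st();meas('a2')"
```

```text
[589.818 -90.213 239.306] [-179.894   -0.069   98.033] [-0.368 -0.7    0.3  ] [-0.014 -0.013  0.015] 64.0261548356688 0.0 face 557.8052380249795 Mz axis -0.045007185384253544
tail n 14 angle -75.3406993289997 x at 10,-162 [558.96  603.953]
wing 1 22 -40.98270411680488
wing -1 23 -42.60413106616554
```

```bash
sed -i 's/^AX=.*/AX=np.array([558.3,10.0])/' h.py; cat >> h.py <<'E'
def bis(a,z,x=43,L=-2.8): return tf(x,L,z,180+a,a)
E
python3 -c "
from h import *
rows(bis(-58.5,240),bis(-58.5,160))"
```

```text
(np.float64(578.4), np.float64(-28.1), 240, 121.5) [62.6, -2.7, -0.5] [-0.001, -0.002, -0.409]
(np.float64(578.4), np.float64(-28.1), 160, 121.5) [62.5, -2.6, 79.5] [-0.001, -0.002, -0.409]
```

Emit:
jog_arm(rows=[[[20, -1, 0], [0, 0, -0.14]], [[40, -2, 0], [0, 0, -0.28]], [[62.5, -2.6, 0], [0, 0, -0.41]], [[62.5, -2.6, 10], [0, 0, -0.41]], [[62.5, -2.6, 35], [0, 0, -0.41]], [[62.5, -2.6, 50], [0, 0, -0.41]], [[62.5, -2.6, 60], [0, 0, -0.41]], [[62.5, -2.6, 70], [0, 0, -0.41]], [[62.5, -2.6, 80], [0, 0, -0.41]], [[62.5, -2.6, 80], [0, 0, -0.41]]], grip=58)

```text
time: 12.05
tool_pos: [578.3, -29.0, 158.6]
tcp_rot: [-179.9, -0.1, 121.5]
ft_force: [-0.3, 1.0, 0.2]
finger_gap: 57.8
grip_force: 0.0
```

Emit:
jog_arm(rows=[[[0, 0, 0], [0, 0, 0]], [[0, 0, 0], [0, 0, 0]], [[0, 0, 0], [0, 0, 0]]], grip=46, force=20)

```text
time: 12.35
tool_pos: [579.8, -28.8, 161.1]
tcp_rot: [179.9, 0.1, 121.6]
ft_force: [2.2, 2.2, -1.1]
finger_gap: 46.0
grip_force: 1.6
```

```bash
python3 -c "
from h import *
st()
for a in (-58.5,-61,-63.5,-66,-68.5,-71,-73): rows(bis(a,160))"
```

```text
[579.835 -28.827 161.122] [179.908   0.052 121.571] [ 2.242  2.2   -1.062] [ 0.199 -0.419 -0.023] 45.99618690003491 1.556080155496602 face 556.8366835052959 Mz axis 0.11168566641383625
(np.float64(578.4), np.float64(-28.1), 160, 121.5) [1.4, -0.8, 1.1] [0.002, 0.001, 0.001]
(np.float64(576.7), np.float64(-29.0), 160, 119) [1.5, -2.8, 1.1] [0.002, 0.001, 0.045]
(np.float64(575.0), np.float64(-29.7), 160, 116.5) [1.8, -4.6, 1.1] [0.002, 0.001, 0.089]
(np.float64(573.2), np.float64(-30.4), 160, 114) [2.1, -6.5, 1.1] [0.002, 0.001, 0.132]
(np.float64(571.5), np.float64(-31.0), 160, 111.5) [2.5, -8.2, 1.1] [0.002, 0.001, 0.176]
(np.float64(569.7), np.float64(-31.6), 160, 109) [2.9, -10.1, 1.1] [0.002, 0.001, 0.219]
(np.float64(568.2), np.float64(-31.9), 160, 107) [3.5, -11.5, 1.1] [0.002, 0.001, 0.254]
```

Emit:
jog_arm(rows=[[[0, -1, 0], [0, 0, 0.02]], [[0, -2, 0], [0, 0, 0.04]], [[0.2, -3, 0], [0, 0, 0.06]], [[0.4, -4, 0], [0, 0, 0.08]], [[0.6, -5, 0], [0, 0, 0.1]], [[0.8, -6, 0], [0, 0, 0.124]], [[0.8, -6, 0], [0, 0, 0.124]], [[0.8, -6, 0], [0, 0, 0.124]]])

```text
time: 13.15
tool_pos: [573.5, -31.4, 160.3]
tcp_rot: [-180.0, -0.0, 114.5]
ft_force: [3.2, -0.2, 0.5]
finger_gap: 46.1
grip_force: 1.4
```

```bash
cat >> h.py <<'E'
def ring():
    p,d=r.snapshot("top");w=cloud("top",d);W=w[150:240,380:455].reshape(-1,3)
    g=cv2.cvtColor(p,cv2.COLOR_BGR2GRAY)[150:240,380:455].ravel();rr=np.hypot(W[:,0]-557.5,W[:,1]-10)
    k=W[(g<75)&(W[:,2]>168)&(W[:,2]<184)&(rr>38)&(rr<66)&(W[:,0]<545)]
    if len(k): v=-(k.mean(0)[:2]-[557.5,10]);print("wing",len(k),np.degrees(np.arctan2(v[1],v[0])))
E
python3 -c "
from h import *
st();ring()
for a in (-65.5,-67,-69,-71,-73): rows(bis(a,160))"
```

```text
[573.472 -31.415 160.316] [-179.99    -0.001  114.47 ] [ 3.152 -0.232  0.543] [ 0.045 -0.591  0.003] 46.07598422577381 1.4071672735735774 face 550.4340948885001 Mz axis 0.12978776129269287
wing 27 -53.215233249254254
(np.float64(573.6), np.float64(-30.3), 160, 114.5) [0.9, 0.6, 0.3] [-0.0, -0.0, -0.0]
(np.float64(572.5), np.float64(-30.7), 160, 113) [1.0, -0.6, 0.3] [-0.0, -0.0, 0.026]
(np.float64(571.1), np.float64(-31.1), 160, 111) [1.2, -2.0, 0.3] [-0.0, -0.0, 0.061]
(np.float64(569.7), np.float64(-31.6), 160, 109) [1.4, -3.5, 0.3] [-0.0, -0.0, 0.096]
(np.float64(568.2), np.float64(-31.9), 160, 107) [1.7, -5.0, 0.3] [-0.0, -0.0, 0.13]
```

Emit:
jog_arm(rows=[[[0, -0.5, 0], [0, 0, 0.012]], [[0.2, -1, 0], [0, 0, 0.025]], [[0.4, -1.5, 0], [0, 0, 0.04]], [[0.5, -1.5, 0], [0, 0, 0.05]], [[0.5, -1.5, 0], [0, 0, 0.05]], [[0.5, -1.5, 0], [0, 0, 0.05]]], grip=40)

```text
time: 13.8
tool_pos: [572.3, -31.7, 160.7]
tcp_rot: [180.0, 0.0, 111.6]
ft_force: [4.0, -1.4, 5.0]
finger_gap: 40.0
grip_force: 8.6
```

```bash
python3 -c "
from h import *
st();ring()
for a in (-69,-71,-73): rows(bis(a,160))"
```

```text
[572.29  -31.706 160.658] [179.968   0.033 111.605] [ 4.043 -1.407  4.953] [-0.272 -0.746  0.02 ] 40.02612158317682 8.620013688923791 face 552.277219343987 Mz axis 0.16869638421537958
wing 25 -57.67369701102081
(np.float64(571.1), np.float64(-31.1), 160, 111) [1.0, -0.9, 0.6] [0.001, 0.001, 0.011]
(np.float64(569.7), np.float64(-31.6), 160, 109) [1.0, -2.4, 0.6] [0.001, 0.001, 0.045]
(np.float64(568.2), np.float64(-31.9), 160, 107) [1.3, -3.9, 0.6] [0.001, 0.001, 0.08]
```

Emit:
jog_arm(rows=[[[0, -0.3, 0], [0, 0, 0.01]], [[0, -0.6, 0], [0, 0, 0.02]], [[0.2, -0.9, 0], [0, 0, 0.03]], [[0.2, -0.9, 0], [0, 0, 0.03]]], grip=37)

```text
time: 14.25
tool_pos: [571.6, -32.0, 161.0]
tcp_rot: [179.9, 0.1, 109.9]
ft_force: [3.2, -3.0, 6.0]
finger_gap: 37.2
grip_force: 12.5
```

Emit:
jog_arm(rows=[[[0, -0.3, 0], [0, 0, 0.01]], [[0, -0.6, 0], [0, 0, 0.02]], [[0.2, -0.9, 0], [0, 0, 0.03]], [[0.2, -0.9, 0], [0, 0, 0.03]]], grip=34)

```text
time: 14.65
tool_pos: [570.7, -32.4, 161.2]
tcp_rot: [179.9, 0.1, 108.1]
ft_force: [1.8, -2.5, 8.2]
finger_gap: 34.5
grip_force: 16.4
```

```bash
python3 -c "
from h import *
st();ring()
for a in (-69,-71,-73): rows(bis(a,160))"
```

```text
[570.671 -32.358 161.216] [179.94    0.077 108.131] [ 1.79  -2.515  8.175] [-0.438 -0.622 -0.019] 34.50323038865623 16.39432822354138 face 553.4196687444747 Mz axis 0.026036259041386137
wing 27 -63.30438247627236
(np.float64(571.1), np.float64(-31.1), 160, 111) [1.0, 0.8, 1.2] [0.001, 0.001, -0.05]
(np.float64(569.7), np.float64(-31.6), 160, 109) [1.0, -0.7, 1.2] [0.001, 0.001, -0.015]
(np.float64(568.2), np.float64(-31.9), 160, 107) [1.2, -2.2, 1.2] [0.001, 0.001, 0.02]
```

Emit:
jog_arm(rows=[[[0, -0.3, 0], [0, 0, 0.01]], [[0, -0.3, 0], [0, 0, 0.01]], [[0, -0.3, 0], [0, 0, 0.01]], [[0, -0.3, 0], [0, 0, 0.01]], [[0, -0.3, 0], [0, 0, 0.01]], [[0, -0.3, 0], [0, 0, 0.01]]], grip=32.5)

```text
time: 15.3
tool_pos: [570.5, -32.5, 161.3]
tcp_rot: [179.9, 0.1, 107.6]
ft_force: [1.1, -2.7, 8.4]
finger_gap: 33.6
grip_force: 18.4
```

Emit:
jog_arm(rows=[[[0, 0, 0], [0, 0, 0]], [[0, 0, 0], [0, 0, 0]], [[0, 0, 0], [0, 0, 0]], [[0, 0, 0], [0, 0, 0]]], grip=52)

```text
time: 15.7
tool_pos: [569.1, -31.7, 159.4]
tcp_rot: [-179.9, -0.1, 107.6]
ft_force: [0.2, -0.9, 0.5]
finger_gap: 52.1
grip_force: 0.0
```

Emit:
jog_arm(rows=[[[0, 0, -15], [0, 0, 0]], [[0, 0, -40], [0, 0, 0]], [[0, 0, -80], [0, 0, 0]], [[-40, 0, -85], [0, 0, 0]], [[-80, 0, -85], [0, 0, 0]], [[-110, 0, -130], [0, 0, 0]], [[-110, 0, -130], [0, 0, 0]], [[-110, 0, -130], [0, 0, 0]]])

```text
time: 16.5
tool_pos: [604.2, -137.9, 293.4]
tcp_rot: [179.8, 0.1, 107.5]
ft_force: [0.3, 0.6, -0.9]
finger_gap: 51.9
grip_force: 0.0
```

```bash
python3 -c "
from h import *
st();meas('fin')"
```

```text
[ 604.155 -137.917  293.355] [179.794   0.137 107.498] [ 0.309  0.636 -0.88 ] [0.006 0.    0.029] 51.92908954125823 0.0 face 578.1908443385677 Mz axis 0.10386856287227839
tail n 14 angle -87.53842984661816 x at 10,-162 [559.688 567.082]
wing 1 27 -59.970435730652504
wing -1 25 -61.79766891284706
```

View pics/fin.png

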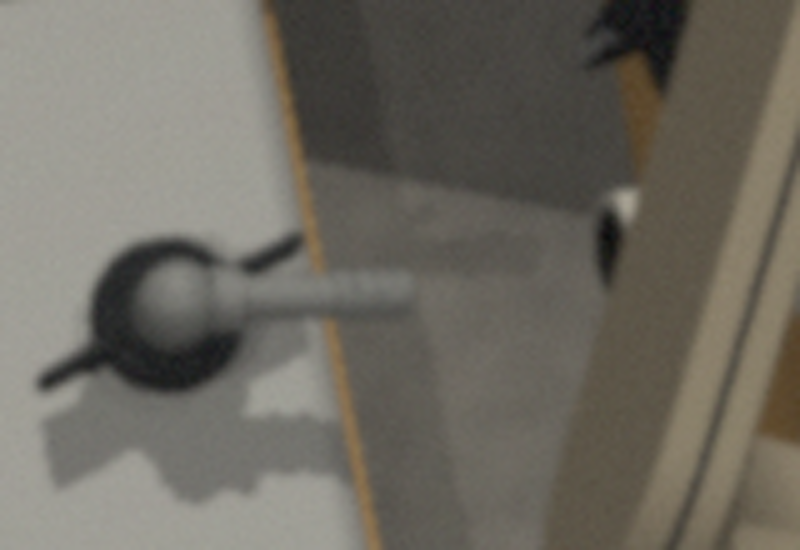

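The tail now sits at about -87°, from (178,305) to (410,291). That puts its line about 14 mm off the mouth at (612,245), with the ring tight. I'll nudge the tail back by closing the gripper centred on the target line, at 74 mm out.

```bash
python3 -c "
from h import *
rows(tf(74,0,255,97.3,-82.7),tf(74,0,174,97.3,-82.7))"
```

```text
(np.float64(567.7), np.float64(-63.4), 255, 97.3) [80.9, -11.9, 36.4] [0.002, 0.001, 0.179]
(np.float64(567.7), np.float64(-63.4), 174, 97.3) [80.9, -12.1, 117.4] [0.002, 0.001, 0.179]
```

Emit:
jog_arm(rows=[[[40, -6, 15], [0, 0, 0.09]], [[81, -12, 37], [0, 0, 0.179]], [[81, -12, 40], [0, 0, 0.179]], [[81, -12, 65], [0, 0, 0.179]], [[81, -12, 85], [0, 0, 0.179]], [[81, -12, 100], [0, 0, 0.179]], [[81, -12, 110], [0, 0, 0.179]], [[81, -12, 117], [0, 0, 0.179]], [[81, -12, 117], [0, 0, 0.179]], [[81, -12, 117], [0, 0, 0.179]]], grip=44)

```text
time: 17.55
tool_pos: [567.6, -63.3, 174.0]
tcp_rot: [180.0, 0.0, 97.3]
ft_force: [-0.2, -0.5, 0.1]
finger_gap: 43.9
grip_force: 0.0
```

Emit:
jog_arm(rows=[[[0, 0, 0], [0, 0, 0]], [[0, 0, 0], [0, 0, 0]], [[0, 0, 0], [0, 0, 0]], [[0, 0, 0], [0, 0, 0]], [[0, 0, 0], [0, 0, 0]], [[0, 0, 0], [0, 0, 0]], [[0, 0, 0], [0, 0, 0]]], grip=19, force=20)

```text
time: 18.25
tool_pos: [567.4, -63.2, 173.4]
tcp_rot: [180.0, 0.0, 97.3]
ft_force: [0.2, -0.9, 1.7]
finger_gap: 19.1
grip_force: 1.5
```

```bash
python3 -c "
from h import *
st()"
```

```text
[567.39  -63.17  173.433] [179.975   0.006  97.335] [ 0.198 -0.917  1.75 ] [-0.148  0.075 -0.008] 19.051272283753377 1.4774726517498493 face 557.8643099270882 Mz axis -0.0022472026405781055
```

Centred with almost no force. I'll release, lift and verify.

Emit:
jog_arm(rows=[[[0, 0, 0], [0, 0, 0]], [[0, 0, 0], [0, 0, 0]], [[0, 0, 0], [0, 0, 0]], [[0, 0, -15], [0, 0, 0]], [[0, 0, -40], [0, 0, 0]], [[0, 0, -80], [0, 0, 0]], [[-40, 0, -110], [0, 0, 0]], [[-70, 0, -130], [0, 0, 0]], [[-70, 0, -130], [0, 0, 0]], [[-70, 0, -130], [0, 0, 0]]], grip=40)

```text
time: 19.25
tool_pos: [576.5, -133.1, 304.6]
tcp_rot: [179.9, 0.0, 97.3]
ft_force: [0.1, 0.4, -0.2]
finger_gap: 40.1
grip_force: 0.0
```

```bash
python3 -c "
from h import *
st();meas()"
```

```text
[ 576.45  -133.087  304.559] [179.904   0.02   97.251] [ 0.098  0.417 -0.215] [0.035 0.025 0.027] 40.06939553989239 0.0 face 556.4156647154801 Mz axis 0.04879643980982064
tail n 14 angle -85.52344065368689 x at 10,-162 [559.339 572.805]
wing 1 28 -58.459365914399264
wing -1 26 -60.33134748574634
```

```bash
python3 -c "
from bench import r
print(r.hand_in())"
```

```text
the job is handed in; nothing more can be done
None
```

I turned the elbow to point at the stub (by my measurement its line passes about 9 mm from the mouth's centre), tightened the lock ring to an estimated 0.10–0.12 rad on the seal, and handed the job in with the gripper clear; no verdict came back, and I did not re-measure the loose items, which the arm kept well away from.

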